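# Set the mirror plate off the fence with a setting gauge

### The arm

A 6-joint arm with a two-finger parallel gripper is mounted at the origin on a cart in front of the work surface, level with it; the furniture and walls round the work are solid. World frame = base frame: x ahead of the robot, y to its left, z up, the work surface at z = 0. Lengths are in mm, angles in rad, forces in N, time in s.
With the tool pointing down it reaches from about 400 to 925 mm from the base axis. Payload 12.5 kg.
Tool frame: the origin (TCP) lies midway between the tips of the shut fingers; the grasp point (between the pads) lies 19 mm behind it; z points along the fingers, y is the line along which they close (so a half turn about z gives the same grasp; the last joint's range is limited). The gripper opens to 95 mm and grips with 3 to 60 N. Pads are 20 mm wide; open, the fingers measure 119 mm over their backs; the gripper's body (75 mm by 180 mm) begins 59 mm behind the grasp point.
Start: joints at [-1.355, 0.491, 1.559, -0, 1.092, -0.106], TCP at [197.695, -592.928, 214.661] pointing down, gripper open.
Joint ranges: [-3.1, 3.1], [-0.84, 2.19], [0.05, 2.79], [-1.13, 4.28], [0.06, 2.93], [-2.69, 2.69]. Speed limits (rad/s): [2.22, 2.22, 2.79, 3.14, 3.14, 3.14].

### API

Orientations are given as a 3x3 rotation matrix whose columns are the frame's x, y, z axes.
In Python, from station import ctrl, viewer, sensors gives the robot as it stands. Calls block until the motion is done:
- ctrl.goto(position, orientation): joint-space move of the TCP to a pose.
- ctrl.move_l(position, max_speed=150, orientation=None): straight line of the TCP; orientation=None keeps the orientation; max_speed is the mean speed in mm/s.
- ctrl.move_j(angles): joint-space move.
- ctrl.release() and ctrl.close_gripper(): open the fingers fully, or close them until they stop; the grip force is fixed at half the most.
- ctrl.wait(seconds).
- ctrl.inverse_kinematics(position, orientation): joint angles nearest the present ones, or None.
- viewer.read_camera(name): name is "scene" or "side" or "wrist"; returns a dict with "color" (480x640x3 uint8, red, green, blue), "fx", "fy", "cx", "cy" (pixels), "extrinsics" (4x4, takes a point from camera to world coordinates). Camera axes: x right, y up, looking along -z (the intrinsics and any distortion apply to the point x, -y, -z); pixel columns grow to the right and rows downward; lengths in mm; the calibration is good to about 2 mm. The wrist camera is an equidistant fisheye: a pixel r from the principal point sees the ray r / f radians off the axis. A picture is of the moment at which its call begins. There is no depth.
A pose or a line that the arm cannot do raises ctrl.PlanningError and nothing moves.
- ctrl.close_job(): hands the job in; it is judged then, once.
Readings, each from a call of its own:
- sensors.read_time_s(): time.
- sensors.read_joint_pos(): joint angles.
- sensors.read_joint_velocities(): joint speeds.
- sensors.read_effort(): joint torques, N m.
- sensors.read_eef_pos(): TCP position.
- sensors.read_ee_rot(): TCP orientation.
- sensors.read_force(): force on the tool from outside, world axes, zero at the start.
- sensors.read_moment(): the same for the moment, N m.
- sensors.read_grip_width(): opening from 0.0 (shut) to 1.0 (fully open).
- sensors.read_grasp_force(): force on a finger pad.
Only numpy, scipy, OpenCV 4.12 (cv2) and the standard library are available. Lean on these libraries where they do the work, as an engineer would, in place of code of your own. Each camera call takes 0.05 s, during which the arm holds its last target. There are 200 camera calls.

### The job

Stand the setting gauge on the table lengthwise against the middle of the working face of the fence, then push the small breadboard with the mirror across the table (pushing the plate itself, never lifting it and never touching the mirror mount) until it is square against the gauge and centred on the fence, then draw the gauge out and stand it back upright on its rubber mat. The plate must stay there, parallel to the fence, its ends level with the ends of the fence, and just one gauge thickness away from it; leave the small parts lying about alone.

Things in the scene. Friction and masses are not known exactly. Their poses are not given: they have to be found in the camera images.
- plate: loose mini breadboard, bare aluminium plate 120 (own x) x 130 (own y) x 15 mm thick with small dark holes, about 0.57 kg with the optic it carries; origin at the centre of its underside, z up. Its +y side is the one to bring up to the gauge. A black-footed mirror mount is screwed on top of it (see plate_mirror). Slides flat on the table; pushing it takes about 4 to 10 N.
- plate_mirror: mirror mount on a post, fixed on the middle of the plate, 76 x 82 x 85 mm, top 100 mm above the table; its origin, the centre of its underside, lies at x -8, y -4, z 15 mm in the plate frame, axes as the plate; its foot lies within 52 mm of the plate centre in x and y, and what stands higher than 30 mm above the plate lies from x -26 to 32 and y -20 to 40 mm in the plate frame. Must not be touched by the robot.
- fence: steel bar 120 (own x) x 25 (own y) x 20 mm high with two bolt heads rising 5.6 mm on its top, 45 mm either side of its middle; fixed to the table. Origin at the centre of its underside; its working face is the one at own y = -12.5 mm, which looks along own -y toward the plate (about the robot's right).
- gauge: loose setting gauge, 0.15 kg: steel foot 90 (own x) x 15 (own y, the gauge thickness) x 18 mm high, with an upright black grip in its middle, 22 (own x) x 12 (own y) mm, from 25 to 77 mm above the foot's underside. Origin at the centre of the foot's underside, z up.
- mat: flat black rubber mat 150 (own x) x 60 (own y) x 3 mm, fixed on the table beyond the fence (to the robot's left of it); the gauge stands on it at the start. Origin at the centre of its underside.
- lens_box: small loose octagonal plastic box 38 x 42 x 19 mm lying on the table, a bystander; origin at the centre of its underside.
- filter_frame: loose square black filter frame 55 x 55 x 9 mm lying flat, a bystander; origin at the centre of its underside.
- clamp_fork: loose clamping fork 24 x 60 x 8 mm lying flat, a bystander; origin at the centre of its underside.
Not all that is in view belongs to the job. Several things have the shape of the fence; the one meant has the colours described above.

How it is judged:
By the outcome, as a careful person would: the job done as asked, in the order asked, and still so for the second after the job is handed in, with the robot touching nothing.
It also fails if it takes over 72 s, if anything falls off the work surface, if the arm or the gripper's body presses on something with over 40 N, if the wrist force passes 120 N, or if a joint passes its speed limit or range.

## Working session

There is one attempt and no reset: what is moved stays moved. The work goes in short steps, each a Python script; the robot and the scene stay as the last script left them, time stands still between calls to the robot, and variables do not carry over. Pictures are saved under pics/ and viewed, at most 13 in all, crops included, and the job is handed in when it is done.

```bash
mkdir -p pics; ls
python3 - <<'E'
from station import ctrl,viewer,sensors
import cv2,numpy as np
for n in("scene","side"):
    d=viewer.read_camera(n); cv2.imwrite(f"pics/{n}0.png",d["color"][:,:,::-1])
    print(n,{k:(np.round(v,3).tolist() if hasattr(v,'tolist') else v) for k,v in d.items() if k!="color"})
print(sensors.read_time_s())
E
```

```text
pics
scene {'fx': 544.6655711362091, 'fy': 544.6655711362091, 'cx': 318.08001023783504, 'cy': 239.51445979512977, 'extrinsics': [[-0.454, 0.557, -0.695, -399.642], [-0.891, -0.278, 0.359, 592.501], [0.007, 0.782, 0.623, 864.837], [0.0, 0.0, 0.0, 1.0]]}
side {'fx': 477.8358755972273, 'fy': 477.8358755972273, 'cx': 320.90419095789383, 'cy': 245.6725072718364, 'extrinsics': [[0.962, 0.118, -0.245, 187.822], [-0.272, 0.387, -0.881, -1024.17], [-0.009, 0.914, 0.405, 576.08], [0.0, 0.0, 0.0, 1.0]]}
0.1
```

View pics/scene0.png

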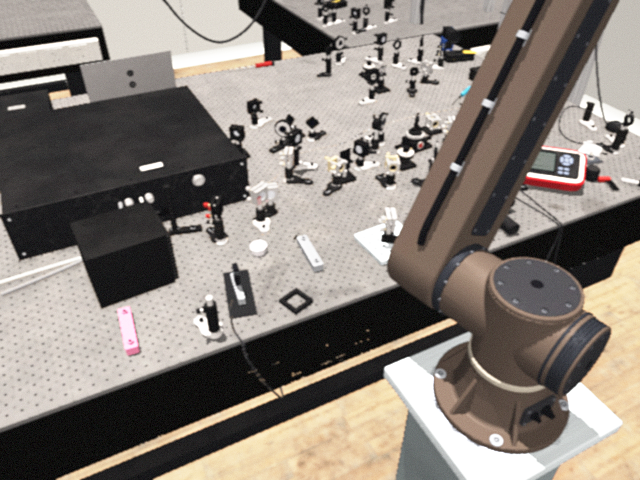

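View pics/side0.png

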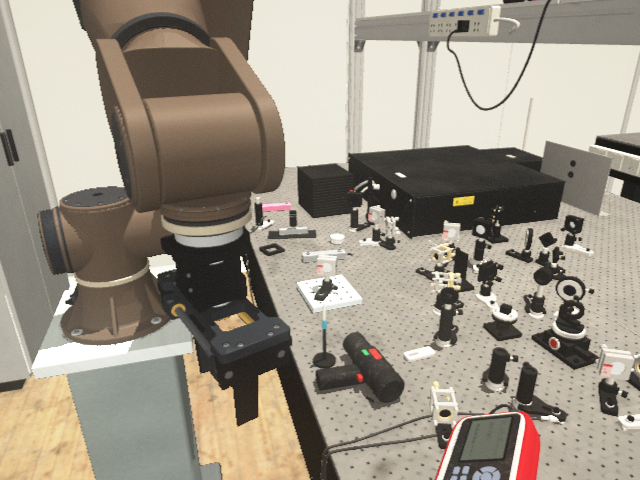

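The scene view shows the steel fence with two bolts at about (310,252). A pink bar of the same shape at (128,330) is a decoy. The gauge on its black mat is at (239,290), the plate with the mirror at (385,243), the filter frame at (296,300), and the white lens box at (258,248). The side view agrees: fence (325,256), plate (328,292), gauge (292,225). I'll confirm with an enlarged crop and get rough positions.

```bash
cat > h.py <<'E'
from station import ctrl,viewer,sensors
import cv2,numpy as np
def ray(d,u,v):
    x=(u-d["cx"])/d["fx"]; y=(v-d["cy"])/d["fy"]
    if d.get("fish"):
        r=np.hypot(x,y); s=np.sin(r)/r if r>1e-9 else 1; c=np.array([x*s,-y*s,-np.cos(r)])
    else: c=np.array([x,-y,-1.])
    E=np.array(d["extrinsics"]); return E[:3,3],E[:3,:3]@c
def pt(d,u,v,z=0):
    o,r=ray(d,u,v); return (o+r*(z-o[2])/r[2])
def cam(n):
    d=viewer.read_camera(n); d["fish"]=n=="wrist"; return d
def proj(d,p):
    E=np.array(d["extrinsics"]); c=E[:3,:3].T@(np.array(p)-E[:3,3]); c=c*[1,-1,-1]
    if d["fish"]:
        r=np.hypot(c[0],c[1]); t=np.arctan2(r,c[2]); k=t/r if r>1e-9 else 1/c[2]; x,y=c[0]*k,c[1]*k
    else: x,y=c[:2]/c[2]
    return np.array([d["cx"]+d["fx"]*x,d["cy"]+d["fy"]*y])
def topview(d,x0,x1,y0,y1,z,s):
    # orthographic picture of plane z: column = (y1-y)*s, row = (x1-x)*s
    Y,X=np.meshgrid(np.arange(y1,y0,-1/s),np.arange(x1,x0,-1/s))
    E=np.array(d["extrinsics"]); P=np.stack([X,Y,0*X+z],-1)-E[:3,3]; c=P@E[:3,:3]*[1,-1,-1]
    if d["fish"]:
        r=np.hypot(c[...,0],c[...,1]); k=np.arctan2(r,c[...,2])/np.maximum(r,1e-9)
    else: k=1/c[...,2]
    return cv2.remap(d["color"],(d["cx"]+d["fx"]*c[...,0]*k).astype(np.float32),(d["cy"]+d["fy"]*c[...,1]*k).astype(np.float32),cv2.INTER_LINEAR)
def R(a): # tool down, tool y (closing line) at world angle a
    y=np.array([np.cos(a),np.sin(a),0]); z=np.array([0,0,-1.]); return np.column_stack([np.cross(y,z),y,z])
E
python3 - <<'E'
from h import *
d=cam("scene")
for n,u,v,z in[("fence",310,252,20),("f1",299,237,20),("f2",321,268,20),("mat",239,292,3),("plate",385,243,15),("frame",296,300,9),("lens",258,248,19),("pink",128,330,20)]: print(n,pt(d,u,v,z).round())
cv2.imwrite("pics/crop1.png",cv2.resize(d["color"][210:345,190:430,::-1],None,fx=3.3,fy=3.3,interpolation=cv2.INTER_CUBIC))
print(sensors.read_ee_rot().round(2).tolist())
E
```

```text
fence [509. 144.  20.]
f1 [573. 143.  20.]
f2 [445. 147.  20.]
mat [472. 342.   3.]
plate [462. -41.  15.]
frame [386. 240.   9.]
lens [580. 251.  19.]
pink [452. 590.  20.]
[[0.95, 0.32, -0.0], [0.32, -0.95, 0.0], [0.0, -0.0, -1.0]]
```

View pics/crop1.png

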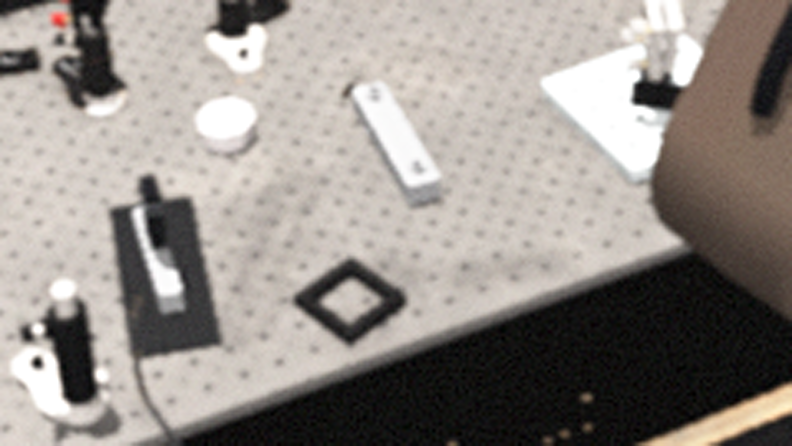

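The crop confirms the fence: bare steel with two bolt heads at crop (375,95) and (418,165). The pink bar is excluded by its colour. The gauge on its mat is at crop (155,255) and the filter frame at (350,300). Next is a look from above.

Run:
```python
from h import *
for a in(0,np.pi):
    q=ctrl.inverse_kinematics([440,110,420],R(a)); print(a,q)
q=[(np.abs(np.array(ctrl.inverse_kinematics([440,110,420],R(a)))-sensors.read_joint_pos()).max(),a) for a in(0,np.pi) if ctrl.inverse_kinematics([440,110,420],R(a)) is not None]
ctrl.goto([440,110,420],R(min(q)[1])); print(q,sensors.read_time_s())
d=cam("wrist"); cv2.imwrite("pics/w0.png",d["color"][:,:,::-1]); print(d["fx"],d["cx"],d["cy"],np.round(d["extrinsics"],3).tolist())
import pickle; pickle.dump(d,open("w0.pkl","wb")); pickle.dump([cam("scene"),cam("side")],open("s1.pkl","wb"))
cv2.imwrite("pics/t0.png",topview(d,330,680,-140,440,15,1.35)[:,:,::-1])
```

```text
0 [ 9.91615819e-02  7.73893804e-02  1.60816266e+00 -4.44089210e-16
  1.45604062e+00  9.91615819e-02]
3.141592653589793 None
[(np.float64(1.453782511962014), 0)] 2.875
371.64829954431775 325.697569417257 240.30258639907026 [[1.0, 0.001, 0.0, 440.63], [-0.001, 0.958, 0.287, 191.008], [-0.0, -0.287, 0.958, 589.77], [0.0, 0.0, 0.0, 1.0]]
```

View pics/t0.png

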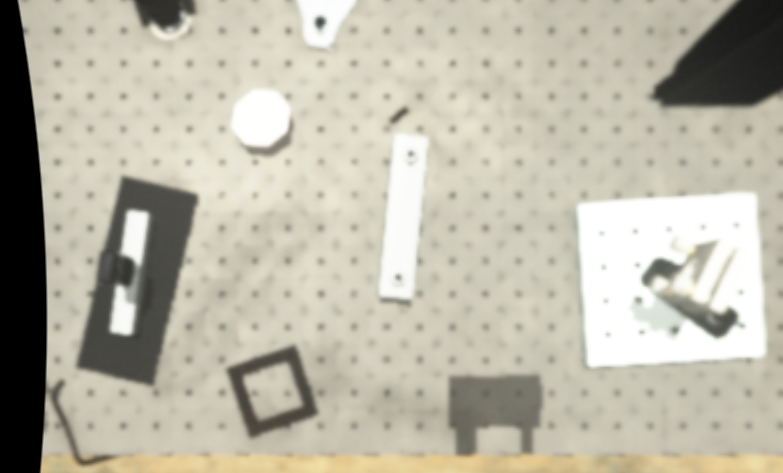

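The rectified view (1.35 px/mm) shows the fence at (404,217), the gauge on its mat at (130,270), and the plate at (672,280), nearly square to the fence. The filter frame is at (272,392) and the lens box at (261,121). The grey pronged patch at (495,405) is the gripper's shadow.

```bash
cat >> h.py <<'E'
def rect(d,x0,x1,y0,y1,z,thr=235,s=4,save=None):
    t=topview(d,x0,x1,y0,y1,z,s); g=t.min(-1)
    m=cv2.morphologyEx((g>thr).astype(np.uint8),cv2.MORPH_OPEN,np.ones((9,9)))
    cs,_=cv2.findContours(m,cv2.RETR_EXTERNAL,cv2.CHAIN_APPROX_NONE); c=max(cs,key=cv2.contourArea)
    b=cv2.boxPoints(cv2.minAreaRect(c)); (w,h)=np.linalg.norm(b[1]-b[0])/s,np.linalg.norm(b[2]-b[1])/s
    if w<h: e=b[1]-b[2]; 
    else: e=b[1]-b[0]
    P=np.array([[x1-p[1]/s,y1-p[0]/s] for p in b]); L=P[1]-P[0] if w>h else P[2]-P[1]
    ang=np.degrees(np.arctan2(L[1],L[0])); ang=(ang+90)%180-90
    if save: cv2.drawContours(t,[b.astype(int)],0,(255,0,0),1); cv2.imwrite(save,t[:,:,::-1])
    return P.mean(0).round(1),round(float(w),1),round(float(h),1),round(ang,2),P.round(1).tolist()
E
python3 - <<'E'
from h import *; import pickle
d=pickle.load(open("w0.pkl","rb"))
for thr in(200,215,230,245):
    print(thr)
    for n,a in dict(fence=(445,600,110,175,20),gauge=(420,540,320,370,21),plate=(400,550,-140,25,15)).items():
        try: print(n,rect(d,*a,thr=thr))
        except Exception as e: print(n,e)
ims=[topview(d,440,600,100,180,20,4),topview(d,420,540,310,390,21,4),topview(d,380,560,-140,25,15,2.6)]
ims=[cv2.resize(i,None,fx=min(1,590/i.shape[0]),fy=min(1,590/i.shape[0])) for i in ims]
h=max(i.shape[0] for i in ims); o=np.hstack([cv2.copyMakeBorder(i,0,h-i.shape[0],0,5,0) for i in ims]); o=cv2.resize(o,None,fx=min(1,800/o.shape[1]),fy=min(1,800/o.shape[1])); print(o.shape)
cv2.imwrite("pics/c2.png",o[:,:,::-1])
E
```

```text
200
fence (array([527.3, 143.3], dtype=float32), 52.5, 137.0, np.float32(6.86), [[592.2000122070312, 177.5], [598.5, 125.4000015258789], [462.5, 109.0], [456.20001220703125, 161.1999969482422]])
gauge (array([504.1, 339.2], dtype=float32), 37.2, 14.8, np.float32(-8.57), [[486.79998779296875, 349.29998779296875], [523.5999755859375, 343.70001220703125], [521.4000244140625, 329.1000061035156], [484.6000061035156, 334.6000061035156]])
plate (array([473.2, -57.5], dtype=float32), 135.6, 125.0, np.float32(-86.35), [[531.2000122070312, 14.199999809265137], [539.9000244140625, -121.19999694824219], [415.20001220703125, -129.10000610351562], [406.5, 6.199999809265137]])
215
fence (array([520.7, 141.6], dtype=float32), 121.7, 27.0, np.float32(-5.22), [[461.3999938964844, 160.60000610351562], [582.5, 149.60000610351562], [580.0999755859375, 122.5999984741211], [458.8999938964844, 133.6999969482422]])
gauge (array([504.3, 339.2], dtype=float32), 36.2, 14.0, np.float32(-8.37), [[487.3999938964844, 348.70001220703125], [523.2000122070312, 343.5], [521.2000122070312, 329.6000061035156], [485.39999
[... 941 characters left out ...]
300000190734863]])
245
fence (array([520.1, 142.3], dtype=float32), 116.1, 21.4, np.float32(-5.86), [[463.3999938964844, 158.89999389648438], [578.9000244140625, 147.0], [576.7999877929688, 125.69999694824219], [461.20001220703125, 137.60000610351562]])
gauge (array([505.6, 338.8], dtype=float32), 29.7, 9.9, np.float32(-8.6), [[491.70001220703125, 345.8999938964844], [521.0999755859375, 341.3999938964844], [519.5999755859375, 331.6000061035156], [490.20001220703125, 336.1000061035156]])
plate (array([473.1, -57.2], dtype=float32), 130.8, 120.2, np.float32(-86.61), [[529.2999877929688, 11.600000381469727], [537.0, -119.0], [417.0, -126.0999984741211], [409.29998779296875, 4.5]])
(445, 800, 3)
```

View pics/c2.png

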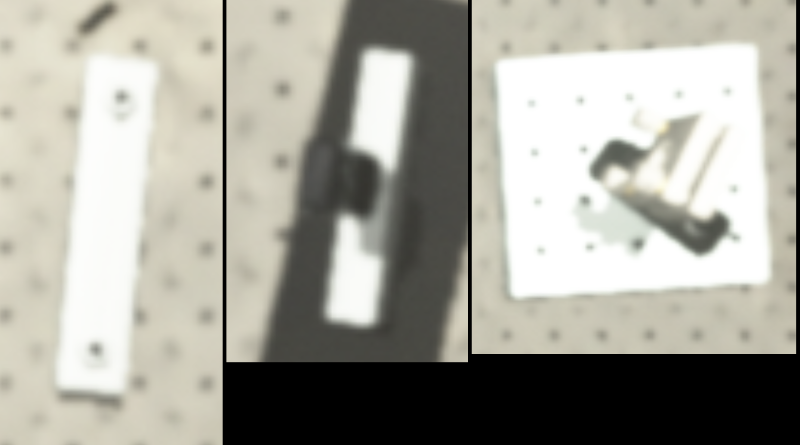

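The crops give the following:
- **Fence:** centre about (520.2,142.0), angle -5.5°.
- **Gauge:** centre about (477.7,342.4), angle -8°.
- **Plate:** centre about (473.2,-57.3), angle +3.4°.

I'll fetch the gauge, gripping along its own x so the fingers clear the mirror when I draw it out later.

```bash
cat >> h.py <<'E'
D=np.radians
FC=np.array([520.2,142.0]); FA=D(-5.5); FX=np.array([np.cos(FA),np.sin(FA)]); FY=np.array([-FX[1],FX[0]])
def F(x,y,z): return [*(FC+x*FX+y*FY),z]
def go(p,a,v=150): ctrl.move_l(list(map(float,p)),max_speed=v,orientation=R(a))
def st(n=""): print(n,"t",round(sensors.read_time_s(),1),"F",sensors.read_force().round(1) if hasattr(sensors.read_force(),'round') else sensors.read_force(),"p",np.round(sensors.read_eef_pos(),1),"w",sensors.read_grip_width(),sensors.read_grasp_force())
E
python3 - <<'E'
from h import *
G=[477.7,342.4]; a=D(-8)
ctrl.goto([*G,150],R(a)); d=cam("wrist")
import pickle; pickle.dump(d,open("w1.pkl","wb"))
go([*G,38],a); st("down")
ctrl.close_gripper(); st("grip")
go([*G,110],a,150); st("lift")
go(F(0,-26,110),FA,200); d=cam("wrist"); pickle.dump(d,open("w2.pkl","wb")); st("over")
cv2.imwrite("pics/w2.png",d["color"][:,:,::-1])
E
```

```text
down t 5.3 F [ 0.8 -0.1  0.3] p [478.2 342.6  38.8] w 0.9994507110707851 0.0
grip t 6.5 F [-0.2  0.5  0.4] p [477.7 342.4  38. ] w 0.2302202203612129 29.999887347221375
lift t 7.1 F [-0.2 -0.6 -2.3] p [477.3 342.2 109.5] w 0.22931419081877366 29.999761283397675
over t 8.4 F [-0.2  0.4 -1.2] p [517.5 116.8 109.9] w 0.22740400271515684 29.99981939792633
```

View pics/w2.png

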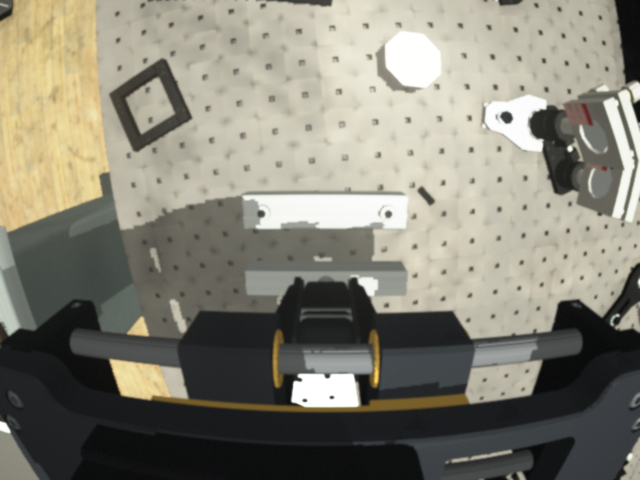

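The gauge is held at 21.8 mm (the grip's width), and its foot at (246..406, 262..295) is parallel to the fence top at (243..407, 193..229).

Run:
```python
from h import *; import pickle
d=pickle.load(open("w2.pkl","rb"))
for c in[(243,195),(243,230),(407,228),(408,193)]:
    p=pt(d,*c,20)[:2]; print("fence",p.round(1),((p-FC)@FX).round(1),((p-FC)@FY).round(1))
for c in[(246,263),(246,295),(406,295),(406,262)]:
    p=pt(d,*c,110-35+18)[:2]; print("gauge",p.round(1),((p-FC)@FX).round(1),((p-FC)@FY).round(1))
```

```text
fence [462.2 160. ] -59.5 12.3
fence [458.3 134.1] -60.9 -13.8
fence [578.5 124.1] 59.7 -12.2
fence [580.4 150.1] 59.1 13.8
gauge [475.8 133.5] -43.4 -12.8
gauge [472.5 114.5] -44.8 -32.0
gauge [562.1 105.9] 45.2 -32.0
gauge [562.5 125.7] 43.6 -12.2
```

```bash
sed -i 's/FA=D(-5.5)/FA=D(-5.2)/' h.py
python3 - <<'E'
from h import *
go(F(-.3,-31,110),FA); go(F(-.3,-31,37),FA,120); ctrl.wait(.2); f0=np.array(sensors.read_force())
go(F(-.3,-31,35.2),FA,20); st("low")
f0=np.array(sensors.read_force()); y=-31
while y<-15:
    y+=1; go(F(-.3,y,35.2),FA,30); f=(np.array(sensors.read_force())-f0)[:2]@FY
    if f<-3: break
print(y,f,np.array(sensors.read_force())-f0)
ctrl.wait(.1); st("contact"); ctrl.release(); ctrl.wait(.2); st()
go(F(-.3,y,150),FA,150)
go(F(-10,-90,330),FA,300); d=cam("wrist")
import pickle; pickle.dump(d,open("w3.pkl","wb")); st()
cv2.imwrite("pics/w3.png",d["color"][:,:,::-1])
E
```

```text
low t 9.9 F [-0.2  0.7 -1.4] p [517.1 111.2  35.2] w 0.22875288521463866 29.99973624944687
-20 -7.293609256615368 [ 0.870799   -7.40299981  1.6533454 ]
contact t 12.7 F [-0.2 -6.4 -1.6] p [518.  121.6  35.2] w 0.228201721365087 29.99985247850418
 t 14.2 F [-0.4  1.6  0.2] p [518.1 122.1  35.2] w 0.9987819189843422 0.0
 t 16.0 F [-0.7 -0.1 -1.5] p [501.6  53.6 328. ] w 0.9993791780928423 0.0
```

View pics/w3.png

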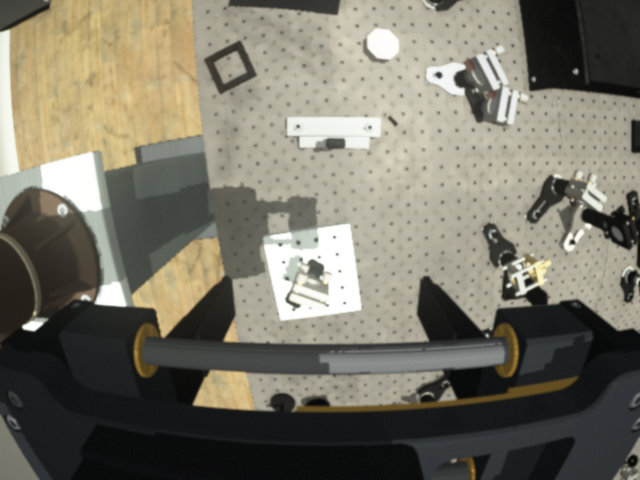

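The gauge stands flush against the fence at pixel (333,140), and the plate is at (313,272). There are dark objects at (283,400), (316,402) and (435,388) near the pushing spot, so I'll locate those.

Run:
```python
from h import *; import pickle
d=pickle.load(open("w3.pkl","rb"))
for c in[(283,400),(316,402),(420,395),(447,383)]: print(c,pt(d,*c,0).round())
for t in(200,225): print("plate",rect(d,390,560,-145,35,15,thr=t))
s=pickle.load(open("s1.pkl","rb"))[1]; s=dict(s)
for c in[(324,360),(345,383),(320,378),(350,345)]: print("side",c,pt(s,*c,0).round())
print("penstand height", [pt(s,324,306,z).round() for z in(80,100,120)])
cv2.imwrite("pics/side1.png",cv2.resize(s["color"][230:420,240:480,::-1],None,fx=3,fy=3))
```

```text
(283, 400) [ 395. -296.    0.]
(316, 402) [ 452. -304.    0.]
(420, 395) [ 634. -312.    0.]
(447, 383) [ 683. -292.    0.]
plate (array([473.3, -57.4], dtype=float32), 132.5, 122.4, np.float32(-86.48), [[530.4000244140625, 12.5], [538.5, -119.80000305175781], [416.29998779296875, -127.30000305175781], [408.20001220703125, 5.0]])
plate (array([473.4, -57.3], dtype=float32), 130.7, 120.9, np.float32(-86.35), [[529.5, 11.800000190734863], [537.7999877929688, -118.69999694824219], [417.20001220703125, -126.4000015258789], [408.8999938964844, 4.099999904632568]])
side (324, 360) [ 394. -298.    0.]
side (345, 383) [ 411. -373.    0.]
side (320, 378) [ 372. -347.    0.]
side (350, 345) [ 458. -266.    0.]
penstand height [array([ 413., -233.,   80.]), array([ 404., -265.,  100.]), array([ 395., -297.,  120.])]
```

View pics/side1.png

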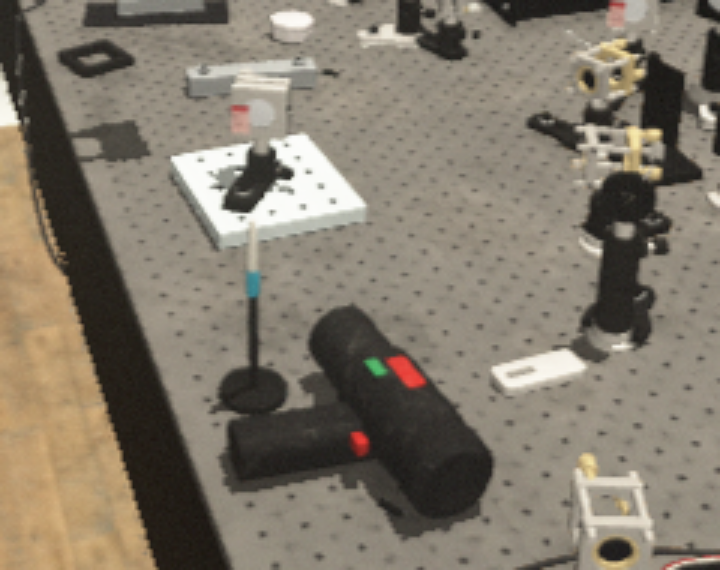

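The nearest obstacle, the pen stand at (395,-297), is well clear of the push area. I'll push the plate toward the fence with both open fingers, turning it square on the way and stopping about 30 mm short of the gauge.

```bash
cat >> h.py <<'E'
def see(name,x=-14,y=-115,z=300):
    import pickle
    go(F(x,y,z),FA,350); ctrl.wait(.1); d=cam("wrist"); pickle.dump(d,open(name+".pkl","wb")); return d
def inF(p): p=np.array(p)-FC; return np.array([p@FX,p@FY])
def plate(d,xr=(390,580),yr=(-145,117),thr=225,save=None):
    c,w,h,a,P=rect(d,*xr,*yr,15,thr=thr,save=save); print("plate F",inF(c).round(1),w,h,"ang rel",a,"corners F",[inF(p).round(1).tolist() for p in P]); return inF(c)
E
python3 - <<'E'
from h import *
C=np.array([473.3,-57.4]); a=D(3.5); py=np.array([-np.sin(a),np.cos(a)])
s=C-88*py
go([*s,140],a,300); go([*s,6],a,150); st("down")
go([*(C-60*py),6],a,60); st("push1")
x=inF(C)[0]
go(F(x,-122.5-75-15,6),FA,60); st("push2")
go(F(x,-122.5-75,6),FA,60); st("push3")
go(F(x,-122.5-95,6),FA,100); go(F(x,-122.5-95,160),FA,250)
d=see("w4"); st()
plate(d,yr=(-100,105)); plate(d,yr=(-100,105),thr=240,save="pics/p4.png")
E
```

```text
down t 18.1 F [-0.3 -0.   0.1] p [ 479.1 -145.2    6.7] w 0.9948687450419962 0.0
push1 t 18.7 F [-0.1  0.3 -0. ] p [ 476.8 -116.9    5.9] w 1.000045409787099 0.0
push2 t 19.7 F [ 0.7  0.4 -0.4] p [472.5 -67.2   6. ] w 1.0003856029807454 0.0
push3 t 20.1 F [0.2 0.5 0.1] p [473.8 -51.6   6. ] w 0.9971815552274306 0.0
 t 22.0 F [ 0.9 -0.4  0.1] p [495.3  28.1 298.1] w 1.0050146164153522 0.0
plate F [ -29.2 -118.6] 120.4 129.6 ang rel 84.79 corners F [[-89.3, -53.8], [31.0, -53.8], [31.1, -183.4], [-89.3, -183.5]]
plate F [ -29.1 -118.5] 119.0 128.5 ang rel 84.81 corners F [[-88.6, -54.3], [30.3, -54.3], [30.4, -182.8], [-88.6, -182.8]]
```

View pics/p4.png

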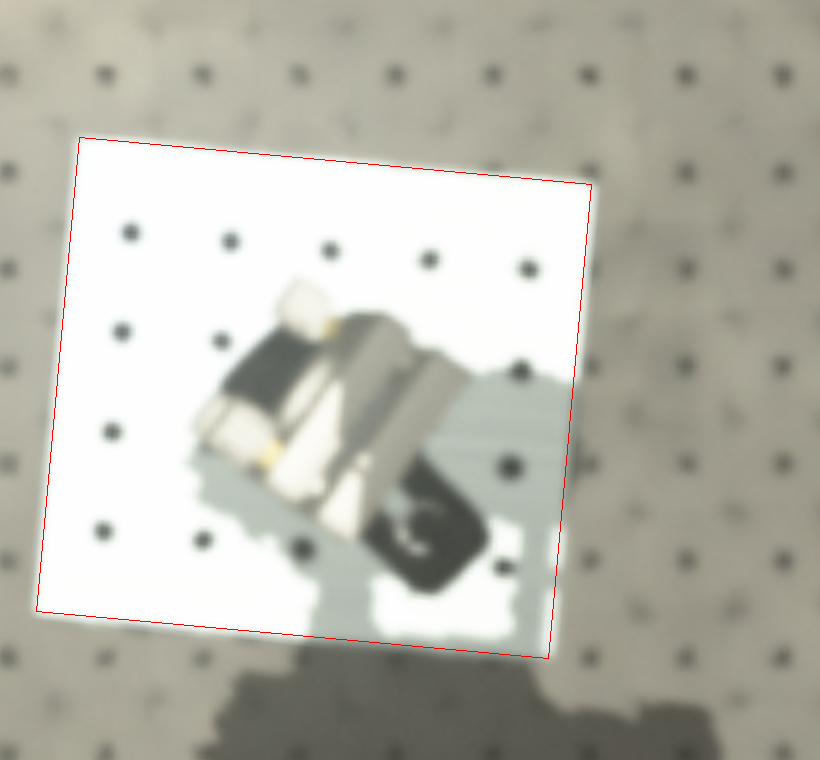

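The plate is square to the fence at F(-29,-118.5), with its outline fitting at (80,138)–(590,185)–(548,658)–(37,611). That picture came out larger than the 800 x 600 limit; I'll scale later ones. Next is the sideways push from the -x side.

Run:
```python
from h import *
for x in(-110,-107):
  for s in(1,-1): print(x,s,ctrl.inverse_kinematics(F(x,-118.5,6),R(FA+s*np.pi/2)),ctrl.inverse_kinematics(F(x,-118.5,150),R(FA+s*np.pi/2)))
print(sensors.read_joint_pos())
```

```text
-110 1 [-8.02334287e-02  5.87683591e-01  2.27783571e+00 -8.88178420e-16
  2.76073349e-01 -1.56027263e+00] [-8.02334287e-02  2.76334088e-01  2.15352303e+00 -4.44089210e-16
  7.11735537e-01 -1.56027263e+00]
-110 -1 [-8.02334287e-02  5.87683591e-01  2.27783571e+00 -8.88178420e-16
  2.76073349e-01  1.58132002e+00] [-8.02334287e-02  2.76334088e-01  2.15352303e+00 -4.44089210e-16
  7.11735537e-01  1.58132002e+00]
-107 1 [-8.03125722e-02  5.88965869e-01  2.27073324e+00 -8.88178420e-16
  2.81893540e-01 -1.56035178e+00] [-8.03125722e-02  2.80098349e-01  2.14719088e+00 -4.44089210e-16
  7.14303423e-01 -1.56035178e+00]
-107 -1 [-8.03125722e-02  5.88965869e-01  2.27073324e+00 -8.88178420e-16
  2.81893540e-01  1.58124088e+00] [-8.03125722e-02  2.80098349e-01  2.14719088e+00 -4.44089210e-16
  7.14303423e-01  1.58124088e+00]
[-7.65359136e-02  2.24036262e-01  1.74433009e+00 -8.28298004e-05
  1.17674756e+00  1.51960597e-02]
```

Run:
```python
from h import *
a=FA-np.pi/2; y=-118.5
ctrl.goto(F(-110,y,150),R(a)); go(F(-110,y,6),a,150); st("down")
go(F(-90,y,6),a,80); go(F(-74,y,6),a,50); st("pushed")
go(F(-90,y,6),a,100); go(F(-95,y,150),a,250)
ctrl.goto(F(-5,-115,300),R(FA)); ctrl.wait(.1); d=cam("wrist"); st()
import pickle; pickle.dump(d,open("w5.pkl","wb"))
for t in(215,230): plate(d,yr=(-100,105),thr=t)
print([inF(p).round(1).tolist() for p in rect(d,445,600,125,175,20,thr=230)[4]])
t=topview(d,420,600,-60,180,15,3.3); cv2.imwrite("pics/t5.png",t[:,:,::-1])
```

```text
down t 24.5 F [-0.1 -0.2  1.2] p [400.2  33.9   6.5] w 0.9963692880207639 0.0
pushed t 25.4 F [ 0.6 -0.   0.2] p [436.2  30.6   6. ] w 1.0009441139496258 0.0
 t 28.0 F [ 0.1 -0.4 -0.4] p [504.6  27.9 299.5] w 0.9987562251978558 0.0
plate F [  -0.2 -118.6] 120.9 130.5 ang rel 84.56 corners F [[-60.3, -53.2], [60.6, -53.6], [60.0, -184.1], [-60.9, -183.7]]
plate F [  -0.  -118.8] 119.8 129.3 ang rel 84.74 corners F [[-59.8, -54.0], [60.0, -54.2], [59.8, -183.4], [-60.0, -183.4]]
[[-37.9, 11.5], [58.0, 10.7], [57.8, -11.3], [-38.0, -10.4]]
```

View pics/t5.png

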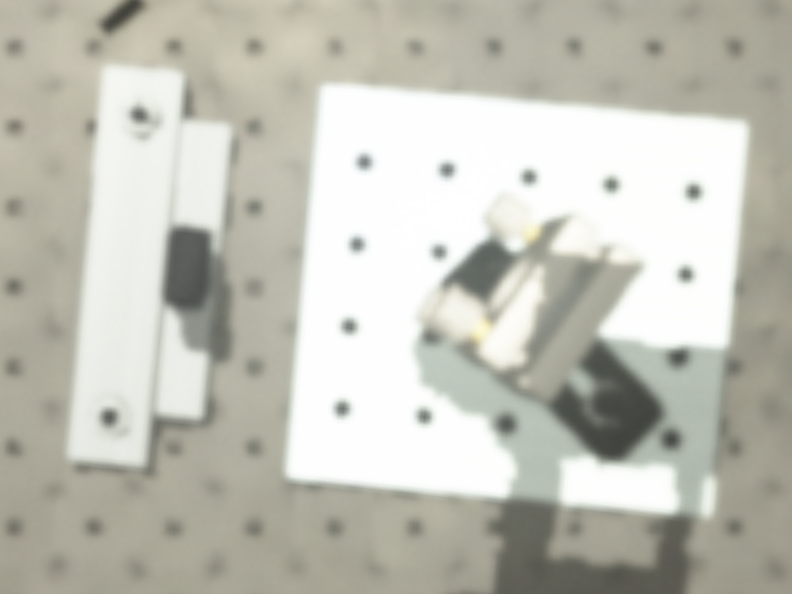

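The fence (top, 66–470 px) and the plate (85–517 px) are parallel, with the gauge against the face and a gap of about 25 mm. Before the final push I'll compare the ends of the fence and plate in this same picture.

Run:
```python
from h import *; import pickle
for n in("w5","w3"):
  d=pickle.load(open(n+".pkl","rb")); g=d["color"].min(-1).astype(np.float32)
  def prof(ys,z,along="x",lo=-75,hi=75,fix=None):
    t=np.arange(lo,hi,.25); out=[]
    for y in ys:
        P=np.array([proj(d,F(s,y,z) if along=="x" else F(y,s,z)) for s in t]).astype(np.float32)
        out.append(cv2.remap(g,P[:,:1].copy(),P[:,1:].copy(),cv2.INTER_LINEAR)[:,0])
    v=cv2.GaussianBlur(np.mean(out,0)[None],(0,0),2)[0]; dv=np.gradient(v)
    return t[:len(t)//2][dv[:len(t)//2].argmax()],t[len(t)//2:][dv[len(t)//2:].argmin()]
  for ys in((8,9,10),(2,3,4),(-6,-5,-4)): print(n,"fence ends",prof(ys,20))
  for xs in((-30,-28,-25),(25,28,30)): print("fence y",prof(xs,20,"y",-14 if 0 else -25,25))
  if n=="w5":
    for ys in((-62,-60),(-90,-88)): print("plate ends",prof(ys,15))
```

```text
w5 fence ends (np.float64(-60.25), np.float64(69.75))
w5 fence ends (np.float64(-60.25), np.float64(59.0))
w5 fence ends (np.float64(-60.25), np.float64(59.25))
fence y (np.float64(-11.0), np.float64(11.75))
fence y (np.float64(-11.5), np.float64(11.75))
plate ends (np.float64(-60.5), np.float64(60.5))
plate ends (np.float64(-60.75), np.float64(60.0))
w3 fence ends (np.float64(-60.5), np.float64(70.5))
w3 fence ends (np.float64(-60.5), np.float64(59.0))
w3 fence ends (np.float64(-60.5), np.float64(59.25))
fence y (np.float64(-11.0), np.float64(12.0))
fence y (np.float64(-11.0), np.float64(12.25))
```

The fence centre is at -0.6 and the plate centre at -0.2, so the ends are level. I'll do the final push, with force monitored.

Run:
```python
from h import *
x=-.4
go(F(x,-215,200),FA,300); go(F(x,-215,6),FA,200); st("down")
go(F(x,-176,6),FA,60); st(); f0=np.array([0,0,0]); y=-176; L=[]
while y>-177 and y<-166:
    y+=.6; go(F(x,y,6),FA,25); f=np.array(sensors.read_force())[:2]@FY; L.append((round(y,1),round(float(f),1)))
    if f<-14: break
print(L); ctrl.wait(.2); st("contact")
go(F(x,y-20,6),FA,60); go(F(x,y-30,200),FA,300)
go(F(-5,-115,300),FA,300); ctrl.wait(.1); d=cam("wrist"); st()
import pickle; pickle.dump(d,open("w6.pkl","wb"))
t=topview(d,420,600,-60,180,15,3.3); cv2.imwrite("pics/t6.png",t[:,:,::-1])
```

```text
down t 29.7 F [ 0.6 -0.   0.4] p [500.9 -71.9   7. ] w 0.9998671890939521 0.0
 t 30.5 F [-0.  -0.1  0.7] p [503.7 -33.    5.9] w 0.9991594261492849 0.0
[(-175.4, 0.9), (-174.8, -0.8), (-174.2, -2.0), (-173.6, -1.1), (-173.0, -1.2), (-172.4, -1.2), (-171.8, -0.5), (-171.2, -0.8), (-170.6, -1.4), (-170.0, -4.6), (-169.4, -9.6), (-168.8, -14.4)]
contact t 33.7 F [ -2.4 -13.4   0.2] p [504.3 -27.    6. ] w 1.0008791296803456 7.181670740246773
 t 35.7 F [-0.9  0.2 -0.1] p [504.3  27.2 298. ] w 0.9999932235275814 0.0
```

View pics/t6.png

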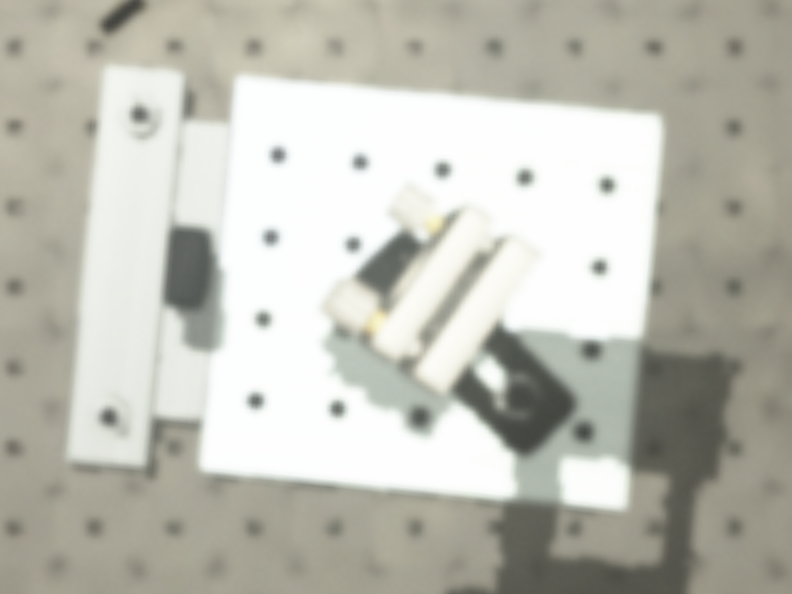

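The plate sits square against the gauge with its ends in line with the fence. Next I'll draw the gauge straight up and return it to the mat.

Run:
```python
from h import *; import pickle
x,y=-.3,-20
go(F(x,y,170),FA,300); go(F(x,y,60),FA,150); go(F(x,y,37),FA,60); st("down")
ctrl.close_gripper(); st("grip")
go(F(x,y,67),FA,30); st(); go(F(x,y,130),FA,150)
G=[477.7,342.4]; a=D(-10)
go([*G,130],a,250); go([*G,50],a,120); go([*G,40.2],a,25); st("mat")
ctrl.release(); ctrl.wait(.2); go([*G,70],a,80); go([*G,170],a,200)
go(F(-5,-60,330),FA,350); ctrl.wait(.1); d=cam("wrist"); st()
pickle.dump(d,open("w7.pkl","wb"))
t=topview(d,380,600,-60,400,15,1.7); cv2.imwrite("pics/t7.png",t[:,:,::-1])
for th in(215,230): plate(d,yr=(-60,122),thr=th)
```

```text
down t 37.8 F [ 0.7 -0.4  0.2] p [518.  122.1  36.7] w 0.9996946337477087 0.0
grip t 39.0 F [ 0.3  0.4 -0.2] p [518.1 122.1  37. ] w 0.22537161810150347 29.999947249889374
 t 40.1 F [-1.1 -0.5 -0.2] p [518.  122.1  66.8] w 0.2277095114035731 29.99977469444275
mat t 43.1 F [-0.8 -0.6 -1.4] p [477.7 342.4  40.1] w 0.23119397421506363 29.99969333410263
 t 46.9 F [-0.2  0.5  0.2] p [509.4  83.8 328.9] w 0.997880640494856 0.0
plate F [ -0.1 -92.7] 121.7 131.4 ang rel 84.68 corners F [[-60.8, -26.8], [60.9, -27.1], [60.6, -158.5], [-61.1, -158.2]]
plate F [ -0.1 -92.7] 120.6 130.3 ang rel 84.73 corners F [[-60.3, -27.5], [60.3, -27.7], [60.2, -158.0], [-60.4, -157.8]]
```

View pics/t7.png

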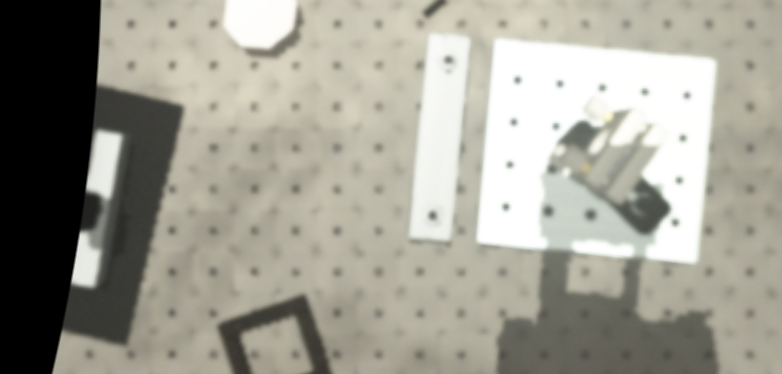

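The plate is at F(-0.1,-92.7), parallel to the fence with an even gap of one gauge thickness (470→483 px). The gauge stands on its mat at (100,210), and the small parts have not moved. Handing in.

```bash
python3 -c "
from station import ctrl
print(ctrl.close_job())"
```

```text
the job is handed in; nothing more can be done
None
```

The job is handed in at about 47 s: the plate stands parallel to the fence, one gauge thickness off and centred to about 0.5 mm by camera, the gauge is upright on its mat, and one picture I viewed (820 x 760) exceeded the 800 x 600 limit.

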